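# Lock a pen blank in the slotted clamping jig

### The job

Clamp the loose pen blank in the jig: push the upright knob along the slot to the corner, so that the sliding jaw carries the blank up to the fence, then push the knob sideways fully to the end of the side leg, where it locks. Only push the knob, gently and from its side, with the outside of the shut fingers; do not grip or lift it, do not touch the blank or the jaw yourself, and leave the other things where they are. Finish with the hand clear.

Things in the scene. Friction and masses are not known exactly. Their poses are not given: they have to be found in the camera images.
- jig: Clamping jig fixed on the worktop. Origin on the worktop under the slot's corner, z up; +x points to the fence (clamping direction), -y along the slot's side leg. Plywood base 10 mm thick, x -115 to 112, y -95 to 75 mm. Steel plate with the L-slot: top 27.5 mm above the worktop, x -110 to 25, y -95 to 75 mm. Wooden fence at the far end, 34 mm high, face at x = 94.5 mm.
- slot_start (a point): Rear end of the long leg, where the pin's centre is farthest from the fence, at the plate's top (jig frame -75, 0, 27.5 mm). The slot is 18 mm wide; the pin has 1 mm of play each way.
- slot_corner (a point): Corner of the slot, where the middle lines of its legs meet, at the plate's top (jig frame 0, 0, 27.5 mm)
- slot_end (a point): End of the side leg: the pin's centre when fully home, at the plate's top (jig frame 0, -45, 27.5 mm)
- pin: Follower pin, 0.12 kg, starts in the long leg, free to turn about its upright axis. Origin under its foot, 10 mm above the worktop; z up. A slippery 44 mm greased nylon foot under the plate keeps it captive and upright to about 3 degrees; a 16 mm shank runs in the slot; above the plate stands a dark wooden knob, 24 mm in diameter, from 33 to 63 mm above the worktop: push it low down.
- knob (a point): middle of the knob on the pin's axis, 38 mm above the pin's origin, 48 mm above the worktop
- jaw: Sliding jaw, wooden bar 130 mm long (jig y), 18 mm thick, top 34 mm above the worktop, between plate and blank. Axes as the jig's; its origin's x in the jig's frame is its travel: 0 fully back, 28 mm with the pin at the corner, stop 31. Clamping face 43 mm ahead of its origin. The pin's foot pushes its tongue under the plate in the last 28 mm of the long leg; slides at under 1 N.
- blank: Square wooden turning blank, 22 x 150 x 22 mm, 0.1 kg, lying loose on the jig's base between jaw and fence. Origin at the centre of its underside, 10 mm above the worktop; y along its length, z up. Flat against the fence its centre is at jig x = 83.5 mm; when locked the jaw leaves about 1 mm of play.
- sanding_block: bystander: rubber sanding block 52 x 68 x 24 mm, left of the jig; origin at the centre of its underside
- top: bystander: turned wooden spinning top, 36 mm across, 52 mm high, right of the jig; origin at the centre of its underside
- key: bystander: T-shaped black chuck key 70 x 70 x 12 mm, right of the jig; origin at the centre of its underside
- mallet: bystander: beech mallet 231 x 100 x 60 mm, on the worktop nearer the robot; origin at the centre of its underside
Things that resemble listed ones, but are neither listed nor needed, are in the scene too. What is shaped like the pin but purple is not meant.

How it is judged:
On the way, in this order (a step that is already met when the one before it is completed fails the run):
1. the jaw has carried the blank up to the fence (x of blank in the frame of jig above 0.08 m and angle between the y axis of blank and the y axis of jig, either way round below 0.05 rad and height (world z) of blank below 0.015 m), for 0.1 s.
2. the pin stands at the end of the side leg (y of pin in the frame of jig below -0.04 m and x of pin in the frame of jig between -0.005 and 0.005 m), for 0.2 s.
At the end, for the whole second after the job is handed in: The pin stands within 5 mm of the end of the side leg (jig y below -40 mm, x within 5 mm of 0); the blank lies on the base within 3.5 mm of the fence and parallel to it within 0.05 rad; the jaw is at 24 mm or more; pin and blank are at rest (all of step 1 and all of step 2 and x of jaw in the frame of jig above 0.024 m and linear speed of each of pin, blank below 0.02 m/s); the robot touches nothing.
It fails at once if the blank or the jaw is touched by the robot (contact force between any of the fingers, the arm and blank above 1 N or contact force between any of the fingers, the arm and jaw above 1 N).
It fails at once if the blank is lifted (height (world z) of blank above 0.02 m).
It fails at once if the pin is lifted or forced over (height (world z) of pin above 0.018 m or angle between pin's own z axis and vertical above 0.3 rad).
It fails at once if the knob is squeezed or pushed harder than 35 N (contact force between the fingers and pin above 35 N).
It fails at once if a bystander is moved by more than 20 mm (distance of any of sanding_block, top, key, mallet from where it was at the start of the episode above 0.02 m).
It also fails if it takes over 38 s, if anything falls off the work surface, if the arm or the gripper's body presses on something with over 40 N, if the wrist force passes 120 N, or if a joint passes its speed limit or range.

### The arm

A 6-joint arm with a two-finger parallel gripper is mounted at the origin on a cart in front of the work surface, level with it; the furniture and walls round the work are solid. World frame = base frame: x ahead of the robot, y to its left, z up, the work surface at z = 0. Lengths are in m, angles in rad, forces in N, time in s.
With the tool pointing down it reaches from about 0.275 to 0.725 m from the base axis. Payload 5.6 kg.
Tool frame: the origin (TCP) lies at the very end of the fingers, on their centre line; the grasp point (between the pads) lies 19 mm behind it (env.grip_point_offset is the z of the grasp point in the tool frame, in m); z points along the fingers, y is the line along which they close (so a half turn about z gives the same grasp; the last joint's range is limited). The gripper opens to 85 mm and grips with 20 to 120 N. Pads are 22 mm wide; open, the fingers measure 114 mm over their backs; the gripper's body (76 mm by 85 mm) begins 54 mm behind the grasp point. The pads swing forward as they close: fully open they stand 13 mm farther back than shut.
Start: joints at [-0.944, 0.255, 0.108, 0, -1.424, -0.285], TCP at [0.184, -0.518, 0.231] pointing down, gripper open.
Joint ranges: [-2.95, 2.95], [-1.21, 1.97], [-1.09, 1.5], [-2.87, 1.71], [-2.94, -0.07], [-3.05, 3.05]. Speed limits (rad/s): [2.57, 2.57, 3.14, 3.14, 3.14, 3.14].

### API

Orientations are given as [roll, pitch, yaw] about the fixed x, y, z axes, in that order (R = Rz(yaw) Ry(pitch) Rx(roll)).
In Python, from station import env gives the robot as it stands. The module is installed in compiled form; this text tells all that it offers.
- The arm moves only by the tool step_arm, never from a script. Its argument "motion" is a list of rows, each a list of 3 entries, a list of its own where there are three numbers: the shift along the world's x, y, z in m, then the turn about the world's z in degrees, then the opening in per cent of the stroke, from 0 (shut) to 100 (fully open). A call has 1 to 20 rows; each row is the pose to reach, as a shift and turn from the pose commanded when the call began; what a row does not reach only later rows make up. A row lasts 1/12 s, in which the tool goes at most 41.7 mm and 7.16 degrees, less where a joint would pass 70% of its speed; a pose out of reach is approached as far as the arm can. A call with a gripper value outside its range is refused whole. The fingers move at their own pace and stop on an object; "force" is the grip in N (left out, the last holds). Time passes only in rows, so rows that repeat a pose let the fingers close. It gives the time, the measured TCP pose, the force, the opening and the grip force at its end, in the units of the state.
- env.read_state(): the state, without advancing time (a new reading comes with each control period).
- env.read_camera(name): name is "side" or "top" or "wrist"; returns a dict with "pixels" (384x512x3 uint8, red, green, blue), "fx", "fy", "cx", "cy" (pixels), "origin" and "rotation" of the camera in the world. Camera axes: x right, y up, looking along -z (the intrinsics and any distortion apply to the point x, -y, -z); pixel columns grow to the right and rows downward; lengths in m; the calibration is good to about 2 mm. A picture is of the moment at which its call begins. There is no depth.
- env.close_job(): hands the job in; it is judged then, once.
The state is a dict: "time_s": time; "joints": joint angles; "joint_vel": joint speeds; "joint_efforts": joint torques, N m; "tcp_pos": TCP position; "orientation": TCP orientation; "force": force on the tool from outside, world axes, zero at the start; "moment": the same for the moment, N m; "opening": finger opening in m; "gripper_force": force on a finger pad.
Only numpy, scipy, OpenCV 4.12 (cv2) and the standard library are available. Lean on these libraries where they do the work, as an engineer would, in place of code of your own. Each camera call takes 0.05 s, during which the arm holds its last target. There are 200 camera calls.

## Working session

There is one attempt and no reset: what is moved stays moved. The work goes in short steps, Python scripts to look and compute and a tool call to move; the robot and the scene stay as the last step left them, time stands still between calls to the robot, and variables do not carry over. Pictures are saved under pics/ and viewed, at most 10 in all, crops included, and the job is handed in when it is done.

Besides the shell and the picture viewer there is one more tool, called after ">>>" as name(argument=value, ...), one argument or row to a line, values as JSON. step_arm: Moves the arm, as the interface text tells. Its arguments: {"type":"object","properties":{"motion":{"type":"array","items":{"type":"array"}},"force":{"type":"number"}},"required":["motion"]}

```bash
mkdir -p pics; cat > h.py <<'E'
import numpy as np, cv2, pickle
from station import env
def shot(n,f):
    c=env.read_camera(n); pickle.dump(c,open(f'pics/{f}.pkl','wb'))
    cv2.imwrite(f'pics/{f}.png',c['pixels'][:,:,::-1]); return c
def load(f): return pickle.load(open(f'pics/{f}.pkl','rb'))
def px2w(c,u,v,z):
    d=np.array([(u-c['cx'])/c['fx'],-(v-c['cy'])/c['fy'],-1.]); d=np.array(c['rotation'])@d
    o=np.array(c['origin']); return o+d*(z-o[2])/d[2]
def w2px(c,p):
    q=np.array(c['rotation']).T@(np.array(p)-c['origin']); return np.array([c['cx']+c['fx']*q[0]/-q[2],c['cy']+c['fy']*q[1]/q[2]])
def crop(f,x0,y0,x1,y1,k,o):
    im=cv2.imread(f'pics/{f}.png')[y0:y1,x0:x1]; cv2.imwrite(f'pics/{o}.png',cv2.resize(im,None,fx=k,fy=k,interpolation=cv2.INTER_CUBIC))
E
python3 - <<'E'
from h import *
a=shot('top','t0'); b=shot('side','s0')
for c in(a,b): print({k:v for k,v in c.items() if k!='pixels'})
s=env.read_state();print(s['time_s'],s['tcp_pos'],s['orientation'],s['force'])
E
```

```text
{'fx': 418.30499456948803, 'fy': 418.30499456948803, 'cx': 249.808515724503, 'cy': 188.7696573849997, 'origin': array([ 0.35288864, -0.19553235,  0.90364693]), 'rotation': array([ 0.08307679,  0.02296814, -1.56242598])}
{'fx': 449.5452456147579, 'fy': 449.5452456147579, 'cx': 252.74454905666664, 'cy': 195.93583154765975, 'origin': array([ 0.03187267, -0.86771569,  0.3918827 ]), 'rotation': array([ 1.1973399 ,  0.01986675, -0.52468236])}
0.1 [ 0.18424738 -0.51777459  0.23050949] [ 3.13994262e+00 -7.26589119e-05 -2.79984707e+00] [0.69065914 0.80133639 0.11079963]
```

View pics/t0.png

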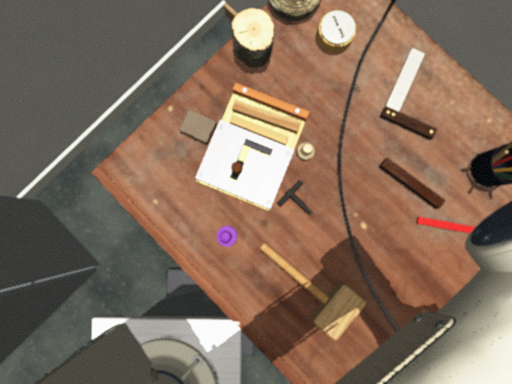

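View pics/s0.png

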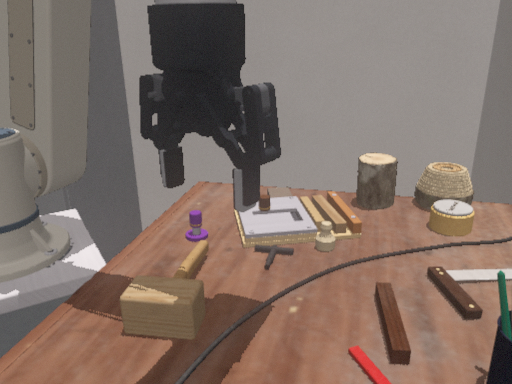

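Top view: the jig plate is at about (250,165), with a dark knob in its slot at (237,170). The look-alike is the purple pin at (227,236), outside the jig. The dark wooden knob in the slot fits the description, and I'll confirm it in a crop.

```bash
python3 - <<'E'
from h import *
crop('t0',180,75,325,220,5,'t0c')
E
sed -i 's/^def px2w/from scipy.spatial.transform import Rotation as R\ndef M(c): return R.from_euler("xyz",c["rotation"]).as_matrix()\ndef px2w/; s/np.array(c\[.rotation.\])/M(c)/g' h.py; grep -n 'M(c)' h.py; python3 -c "
import cv2;i=cv2.imread('pics/t0c.png');print(i.shape);cv2.imwrite('pics/t0c.png',cv2.resize(i,(580,580)))"
```

```text
8:def M(c): return R.from_euler("xyz",c["rotation"]).as_matrix()
10:    d=np.array([(u-c['cx'])/c['fx'],-(v-c['cy'])/c['fy'],-1.]); d=M(c)@d
13:    q=M(c).T@(np.array(p)-c['origin']); return np.array([c['cx']+c['fx']*q[0]/-q[2],c['cy']+c['fy']*q[1]/q[2]])
(725, 725, 3)
```

View pics/t0c.png

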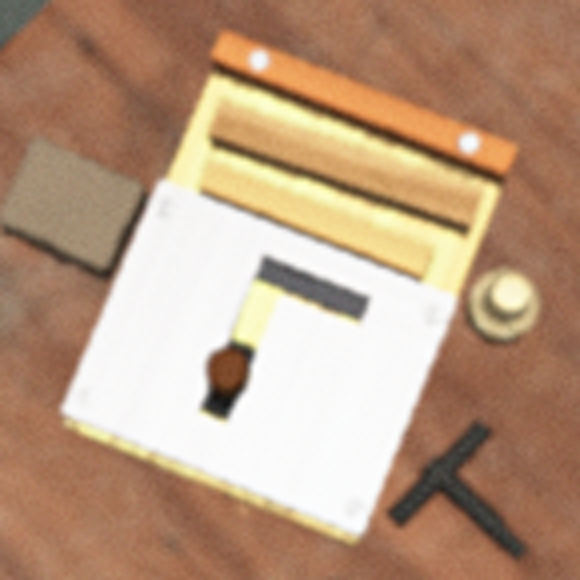

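The crop confirms it: the knob top is at crop (228,370), standing in the L-slot. The side leg runs right from the corner at about (268,270). The blank lies slightly loose between jaw and fence.

```bash
python3 - <<'E'
from h import *
c=load('t0'); P=lambda u,v,z: px2w(c,180+u/4,75+v/4,z)
J=np.array([(25,75),(25,-95),(-110,-95),(-110,75),(9,-54),(9,9)])/1e3
W=np.array([P(u,v,.0275)[:2] for u,v in[(160,182),(457,296),(357,535),(65,413),(370,297),(262,257)]])
jm,wm=J.mean(0),W.mean(0); H=(J-jm).T@(W-wm); U,S,V=np.linalg.svd(H); r=V.T@U.T
t=wm-r@jm; a=np.arctan2(r[1,0],r[0,0]); print('yaw',a,np.degrees(a),'t',t); print('res mm',1e3*(W-(J@r.T+t)))
k=P(228,368,.063)[:2]; print('knob w',k,'jig',r.T@(k-t))
for n,u,v,z in[('blankR',470,218,.032),('fence',515,160,.034),('block',75,205,.024),('top',509,297,.045),('purple',188,644,.05)]: 
    p=P(u,v,z)[:2];print(n,p,r.T@(p-t))
np.savez('jig.npz',r=r,t=t)
for j in[(-.075,0),(0,0),(0,-.045)]: print(j,r@j+t)
# side check
s=load('s0');
print(w2px(s,[*k,.063]),w2px(s,[*t,.0275]))
E
```

```text
yaw -0.378228172163389 -21.670877957909678 t [ 0.52119917 -0.16987248]
res mm [[-0.60255767 -0.51381385]
 [ 1.30418955 -0.66622618]
 [ 0.12484723  1.71458514]
 [ 0.59569989 -1.85942887]
 [ 0.30308873  1.25223562]
 [-1.72526774  0.07264814]]
knob w [ 0.46686063 -0.14929101] jig [-0.05809812 -0.00093906]
blankR [ 0.55150833 -0.27454653] [ 0.06682037 -0.08608334]
fence [ 0.58220703 -0.29808912] [ 0.10404298 -0.0966257 ]
block [ 0.5597414  -0.06411996] [-0.00323362  0.11251063]
top [ 0.50709454 -0.2934588 ] [ 0.03252955 -0.12005977]
purple [ 0.32723272 -0.12978048] [-0.19506192 -0.03436855]
(-0.075, 0) [ 0.45150014 -0.14217689]
(0, 0) [ 0.52119917 -0.16987248]
(0, -0.045) [ 0.50458182 -0.2116919 ]
[264.27097899 195.68580288] [292.27161066 209.59948785]
```

>>> step_arm(
  motion=[
    [[0.235,0.3885,-0.1],48.7,0],
    [[0.235,0.3885,-0.1],48.7,0],
    [[0.235,0.3885,-0.1],48.7,0],
    [[0.235,0.3885,-0.1],48.7,0],
    [[0.235,0.3885,-0.1],48.7,0],
    [[0.235,0.3885,-0.1],48.7,0],
    [[0.235,0.3885,-0.1],48.7,0],
    [[0.235,0.3885,-0.1],48.7,0],
    [[0.235,0.3885,-0.1],48.7,0],
    [[0.235,0.3885,-0.1],48.7,0],
    [[0.235,0.3885,-0.1],48.7,0],
    [[0.235,0.3885,-0.1],48.7,0],
    [[0.235,0.3885,-0.1],48.7,0],
    [[0.235,0.3885,-0.1],48.7,0],
    [[0.235,0.3885,-0.1],48.7,0],
    [[0.235,0.3885,-0.1],48.7,0],
  ],
  force=20,
)

```text
time_s: 1.43
tcp_pos: [0.4189, -0.1306, 0.1315]
orientation: [-3.141, 0.0, -1.951]
force: [-0.5, -0.2, -0.1]
opening: -0.0001
gripper_force: 0.0
```

```bash
cat >> h.py <<'E'
def st():
    g=np.load('jig.npz'); s=env.read_state(); p=s['tcp_pos']; o=s['orientation']
    print('t',s['time_s'],'tcp',np.round(p,4),'rpy deg',np.round(np.degrees(o),1),'jig',np.round(1e3*(g['r'].T@(p[:2]-g['t'])),1),'Fjig',np.round(g['r'].T@np.array(s['force'])[:2],1),'op',s['opening'])
E
python3 - <<'E'
from h import *
st(); shot('side','s1'); shot('wrist','w1'); crop('s1',120,60,400,270,2,'s1c')
E
```

```text
t 1.4333 tcp [ 0.4189 -0.1306  0.1315] rpy deg [-180.     0.  -111.8] jig [-109.6   -1.3] Fjig [-0.4 -0.4] op -7.732315150916108e-05
```

View pics/s1c.png

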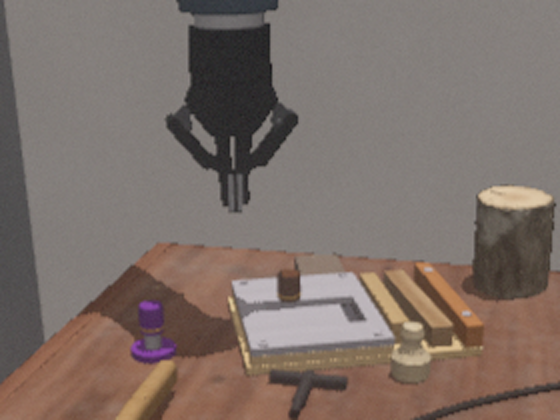

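View pics/w1.png

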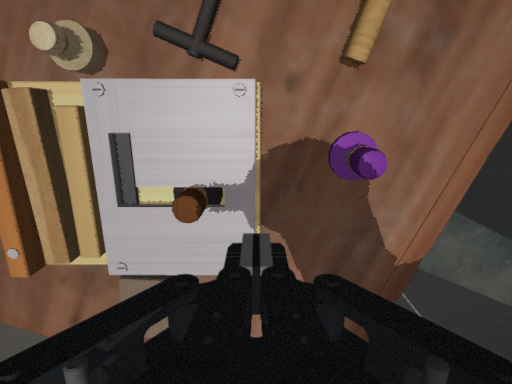

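The tool is aligned with the jig: shut fingers behind the knob, purple pin well clear. Next I descend behind the knob.

>>> step_arm(
  motion=[
    [[0,0,-0.04],0,0],
    [[0,0,-0.07],0,0],
    [[0,0,-0.085],0,0],
    [[0,0,-0.0925],0,0],
    [[0.007,-0.003,-0.0925],0,0],
    [[0.014,-0.006,-0.0925],0,0],
    [[0.014,-0.006,-0.0925],0,0],
  ],
)

```text
time_s: 2.12
tcp_pos: [0.4364, -0.1365, 0.0404]
orientation: [-3.138, 0.001, -1.95]
force: [0.9, 0.1, -0.4]
opening: -0.0002
gripper_force: 0.0
```

```bash
python3 - <<'E'
from h import *
st()
E
```

```text
t 2.1167 tcp [ 0.4364 -0.1365  0.0404] rpy deg [-179.8    0.  -111.7] jig [-91.1  -0.3] Fjig [0.8 0.5] op -0.00023386665521695803
```

>>> step_arm(
  motion=[
    [[0.003,-0.001,0],0,0],
    [[0.006,-0.002,0],0,0],
    [[0.009,-0.0035,0],0,0],
    [[0.012,-0.0045,0],0,0],
    [[0.015,-0.006,0],0,0],
    [[0.018,-0.007,0],0,0],
    [[0.021,-0.008,0],0,0],
    [[0.024,-0.0095,0],0,0],
    [[0.027,-0.0105,0],0,0],
    [[0.03,-0.012,0],0,0],
    [[0.033,-0.013,0],0,0],
    [[0.036,-0.0145,0],0,0],
    [[0.036,-0.0145,0],0,0],
  ],
)

```text
time_s: 3.2
tcp_pos: [0.4701, -0.1504, 0.0388]
orientation: [-3.141, 0.0, -1.95]
force: [-0.7, 0.1, -0.5]
opening: 0.0001
gripper_force: 0.0
```

```bash
python3 - <<'E'
from h import *
st(); c=shot('top','t2'); g=np.load('jig.npz')
crop('t2',180,75,325,220,4,'t2c'); shot('side','s2'); crop('s2',200,150,380,270,4,'s2c')
E
```

```text
t 3.2 tcp [ 0.4701 -0.1504  0.0388] rpy deg [-180.     0.  -111.7] jig [-54.7  -0.8] Fjig [-0.7 -0.2] op 0.00014136678429558017
```

View pics/s2c.png

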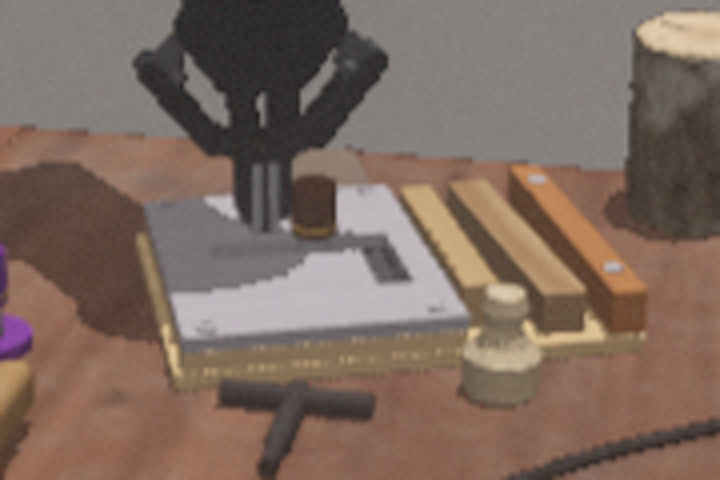

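The finger is against the knob, which is upright at crop (313,207). The fence, blank and bystanders are as before. I'll work out the finger-to-knob offset.

```bash
python3 - <<'E'
from h import *
g=np.load('jig.npz'); s=load('s2')
for u,v,z in[(313,181,.063),(313,232,.033)]:
    p=px2w(s,200+u/4,150+v/4,z)[:2]; print(g['r'].T@(p-g['t']))
for x in(-35,-32,-30,-28,-26): print(x,(w2px(s,[*(g['r']@[x/1e3,0]+g['t']),.048])-[200,150])*4)
E
```

```text
[-0.03017325 -0.00407267]
[-0.02911415  0.00104748]
-35 [302.02762146 206.39031791]
-32 [307.84381779 205.95726234]
-30 [311.71854487 205.66876242]
-28 [315.5910844  205.38042539]
-26 [319.46143824 205.09225109]
```

>>> step_arm(
  motion=[
    [[0.002,-0.001,0],0,0],
    [[0.004,-0.0015,0],0,0],
    [[0.006,-0.0025,0],0,0],
    [[0.008,-0.003,0],0,0],
    [[0.01,-0.004,0],0,0],
    [[0.012,-0.005,0],0,0],
    [[0.014,-0.0055,0],0,0],
    [[0.016,-0.0065,0],0,0],
    [[0.018,-0.007,0],0,0],
    [[0.02,-0.008,0],0,0],
    [[0.022,-0.009,0],0,0],
    [[0.024,-0.0095,0],0,0],
    [[0.026,-0.0105,0],0,0],
    [[0.026,-0.0105,0],0,0],
  ],
)

```text
time_s: 4.47
tcp_pos: [0.4959, -0.1608, 0.0388]
orientation: [-3.141, 0.0, -1.95]
force: [-0.5, 0.4, 0.4]
opening: -0.0002
gripper_force: 0.4
```

```bash
python3 - <<'E'
from h import *
st()
E
```

```text
t 4.4667 tcp [ 0.4959 -0.1608  0.0388] rpy deg [-180.     0.  -111.7] jig [-26.9  -0.9] Fjig [-0.6  0.1] op -0.00017349567467477654
```

Now 1 mm nudges until it meets the corner wall.

>>> step_arm(
  motion=[
    [[0.001,-0.0004,0],0,0],
    [[0.001,-0.0004,0],0,0],
    [[0.0019,-0.0008,0],0,0],
    [[0.0019,-0.0008,0],0,0],
  ],
)

```text
time_s: 4.8
tcp_pos: [0.4974, -0.1615, 0.0388]
orientation: [-3.142, 0.0, -1.95]
force: [-1.2, 0.2, 0.9]
opening: 0.0003
gripper_force: 0.7
```

```bash
python3 - <<'E'
from h import *
st()
E
```

```text
t 4.8 tcp [ 0.4974 -0.1615  0.0388] rpy deg [-180.     0.  -111.7] jig [-25.3  -1. ] Fjig [-1.2 -0.2] op 0.00026093077318646725
```

>>> step_arm(
  motion=[
    [[0.001,-0.0004,0],0,0],
    [[0.001,-0.0004,0],0,0],
    [[0.0019,-0.0008,0],0,0],
    [[0.0019,-0.0008,0],0,0],
  ],
)

```text
time_s: 5.13
tcp_pos: [0.4993, -0.1623, 0.0388]
orientation: [-3.141, 0.0, -1.95]
force: [-1.2, -0.3, 0.6]
opening: 0.0
gripper_force: 0.8
```

```bash
python3 - <<'E'
from h import *
st(); shot('top','t3'); shot('side','s3'); shot('wrist','w3')
a=cv2.imread('pics/s3.png')[150:270,200:380]; b=cv2.imread('pics/t3.png')[75:220,180:325]
cv2.imwrite('pics/c3.png',np.vstack([np.hstack([cv2.resize(a,(450,300)),np.zeros((300,350,3),np.uint8)]),np.hstack([cv2.resize(b,(300,300)),cv2.resize(cv2.imread('pics/w3.png'),(400,300)),np.zeros((300,100,3),np.uint8)])]))
E
```

```text
t 5.1333 tcp [ 0.4993 -0.1623  0.0388] rpy deg [-180.     0.  -111.7] jig [-23.1  -1.1] Fjig [-1.  -0.8] op 2.162031473612444e-05
```

View pics/c3.png

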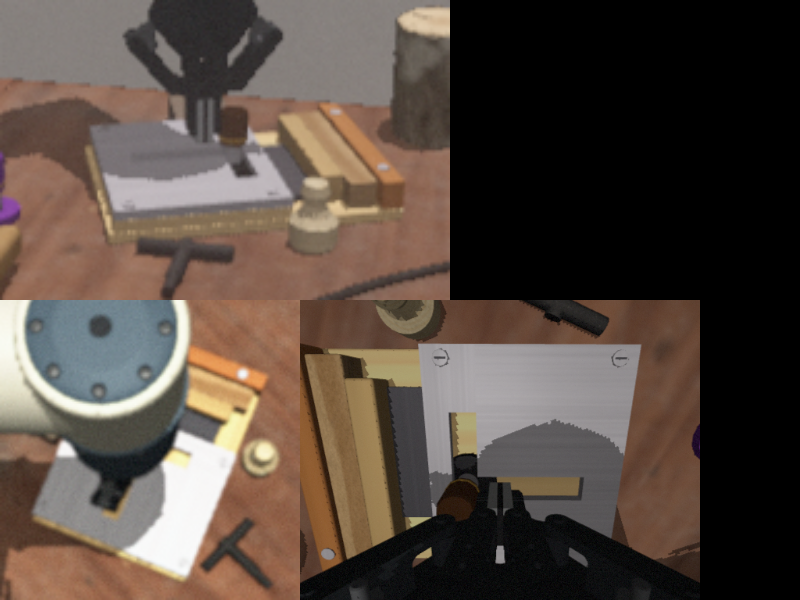

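The jaw has carried the blank almost to the fence and the pin is at or near the corner. I'll nudge a bit more to feel the wall.

>>> step_arm(
  motion=[
    [[0.001,-0.0004,0],0,0],
    [[0.001,-0.0004,0],0,0],
    [[0.0019,-0.0008,0],0,0],
    [[0.0019,-0.0008,0],0,0],
    [[0.0019,-0.0008,0],0,0],
  ],
)

```text
time_s: 5.7
tcp_pos: [0.5008, -0.163, 0.0388]
orientation: [3.141, -0.0, -1.95]
force: [-3.8, 1.6, 3.5]
opening: 0.0001
gripper_force: 1.8
```

```bash
python3 - <<'E'
from h import *
st()
E
```

```text
t 5.7 tcp [ 0.5008 -0.163   0.0388] rpy deg [ 180.    -0.  -111.7] jig [-21.5  -1.2] Fjig [-4.1  0.1] op 7.393132230523965e-05
```

>>> step_arm(
  motion=[
    [[0.0009,-0.0004,0],0,0],
    [[0.0009,-0.0004,0],0,0],
    [[0.0009,-0.0004,0],0,0],
  ],
)

```text
time_s: 5.95
tcp_pos: [0.501, -0.1633, 0.0388]
orientation: [3.14, -0.0, -1.95]
force: [-4.7, 3.8, 6.1]
opening: 0.0003
gripper_force: 3.3
```

```bash
python3 - <<'E'
from h import *
st()
E
```

```text
t 5.95 tcp [ 0.501  -0.1633  0.0388] rpy deg [ 179.9   -0.  -111.7] jig [-21.2  -1.3] Fjig [-5.8  1.8] op 0.00032031033192888865
```

At the corner wall: force is rising and motion has stopped. Now I back off and go round to the knob's +y side.

>>> step_arm(
  motion=[
    [[-0.0045,0.002,0],0,0],
    [[-0.0185,0.0075,0],0,0],
    [[-0.0185,0.0075,0],0,0],
    [[-0.012,0.024,0],0,0],
    [[-0.0055,0.04,0],0,0],
    [[-0.0055,0.04,0],0,0],
    [[0.015,0.032,0],0,0],
    [[0.0345,0.024,0],0,0],
    [[0.0345,0.024,0],0,0],
    [[0.0345,0.024,0],0,0],
  ],
)

```text
time_s: 6.78
tcp_pos: [0.5374, -0.14, 0.0384]
orientation: [-3.141, 0.0, -1.95]
force: [-0.4, -0.0, 0.1]
opening: 0.0002
gripper_force: 0.0
```

```bash
python3 - <<'E'
from h import *
st(); shot('side','s4'); shot('wrist','w4')
a=cv2.imread('pics/s4.png')[150:270,220:400]
cv2.imwrite('pics/c4.png',np.hstack([cv2.resize(a,(450,300)),cv2.resize(cv2.imread('pics/w4.png'),(350,300))]))
E
```

```text
t 6.7833 tcp [ 0.5374 -0.14    0.0384] rpy deg [-180.     0.  -111.7] jig [ 4.  33.8] Fjig [-0.4 -0.2] op 0.0002226653036038173
```

View pics/c4.png

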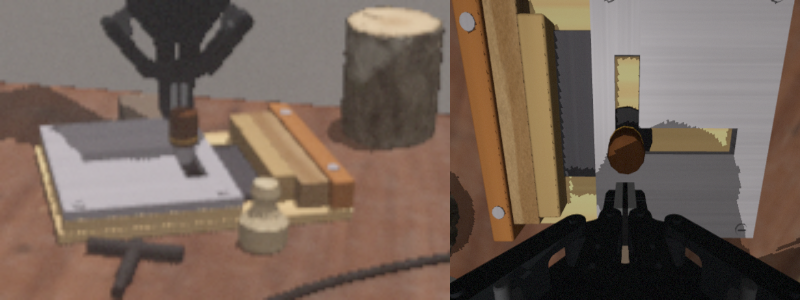

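The finger is centred on the knob's +y side and the blank is flush at the fence. Now the push along the side leg.

>>> step_arm(
  motion=[
    [[-0.0011,-0.0028,0],0,0],
    [[-0.0022,-0.0056,0],0,0],
    [[-0.0033,-0.0084,0],0,0],
    [[-0.0044,-0.0112,0],0,0],
    [[-0.0055,-0.0139,0],0,0],
    [[-0.0066,-0.0167,0],0,0],
    [[-0.0077,-0.0195,0],0,0],
    [[-0.0089,-0.0223,0],0,0],
    [[-0.01,-0.0251,0],0,0],
    [[-0.0111,-0.0279,0],0,0],
    [[-0.0122,-0.0307,0],0,0],
    [[-0.0133,-0.0335,0],0,0],
    [[-0.0144,-0.0362,0],0,0],
    [[-0.0155,-0.039,0],0,0],
    [[-0.0166,-0.0418,0],0,0],
    [[-0.0166,-0.0418,0],0,0],
  ],
)

```text
time_s: 8.22
tcp_pos: [0.5197, -0.1818, 0.0388]
orientation: [3.142, -0.0, -1.95]
force: [0.5, 0.2, 0.4]
opening: 0.0001
gripper_force: 0.0
```

```bash
python3 - <<'E'
from h import *
st()
E
```

```text
t 8.2167 tcp [ 0.5197 -0.1818  0.0388] rpy deg [ 180.    -0.  -111.7] jig [  3.  -11.7] Fjig [0.4 0.4] op 6.096132625715534e-05
```

>>> step_arm(
  motion=[
    [[-0.0007,-0.0019,0],0,0],
    [[-0.0015,-0.0037,0],0,0],
    [[-0.0022,-0.0056,0],0,0],
    [[-0.003,-0.0074,0],0,0],
    [[-0.003,-0.0074,0],0,0],
  ],
)

```text
time_s: 8.63
tcp_pos: [0.5167, -0.189, 0.0388]
orientation: [-3.142, -0.0, -1.95]
force: [0.9, -0.0, -0.2]
opening: -0.0002
gripper_force: 0.0
```

>>> step_arm(
  motion=[
    [[-0.0004,-0.0009,0],0,0],
    [[-0.0004,-0.0009,0],0,0],
    [[-0.0007,-0.0019,0],0,0],
    [[-0.0007,-0.0019,0],0,0],
  ],
)

```text
time_s: 8.97
tcp_pos: [0.5162, -0.1906, 0.0388]
orientation: [-3.142, -0.0, -1.95]
force: [0.2, -0.8, -0.6]
opening: 0.0002
gripper_force: 0.0
```

```bash
python3 - <<'E'
from h import *
st()
E
```

```text
t 8.9667 tcp [ 0.5162 -0.1906  0.0388] rpy deg [-180.    -0.  -111.7] jig [  3.  -21.1] Fjig [ 0.5 -0.7] op 0.00017732318362951522
```

>>> step_arm(
  motion=[
    [[-0.0004,-0.0009,0],0,0],
    [[-0.0004,-0.0009,0],0,0],
    [[-0.0007,-0.0019,0],0,0],
    [[-0.0007,-0.0019,0],0,0],
  ],
)

```text
time_s: 9.3
tcp_pos: [0.5154, -0.1925, 0.0387]
orientation: [3.141, -0.0, -1.95]
force: [0.3, -0.3, -0.0]
opening: -0.0
gripper_force: 0.0
```

```bash
python3 - <<'E'
from h import *
st()
E
```

```text
t 9.3 tcp [ 0.5154 -0.1925  0.0387] rpy deg [ 180.    -0.  -111.7] jig [  3.  -23.2] Fjig [ 0.4 -0.2] op -3.3809603370563976e-05
```

>>> step_arm(
  motion=[
    [[-0.0004,-0.0009,0],0,0],
    [[-0.0004,-0.0009,0],0,0],
    [[-0.0007,-0.0019,0],0,0],
    [[-0.0007,-0.0019,0],0,0],
  ],
)

```text
time_s: 9.63
tcp_pos: [0.5153, -0.1938, 0.0391]
orientation: [-3.141, 0.001, -1.95]
force: [1.2, 4.5, 2.6]
opening: -0.0001
gripper_force: 2.3
```

```bash
python3 - <<'E'
from h import *
st(); shot('side','s5'); shot('wrist','w5')
a=cv2.imread('pics/s5.png')[150:270,220:400]
cv2.imwrite('pics/c5.png',np.hstack([cv2.resize(a,(450,300)),cv2.resize(cv2.imread('pics/w5.png'),(350,300))]))
E
```

```text
t 9.6333 tcp [ 0.5153 -0.1938  0.0391] rpy deg [-1.799e+02  1.000e-01 -1.117e+02] jig [  3.4 -24.4] Fjig [-0.6  4.6] op -0.00011773553436516211
```

View pics/c5.png

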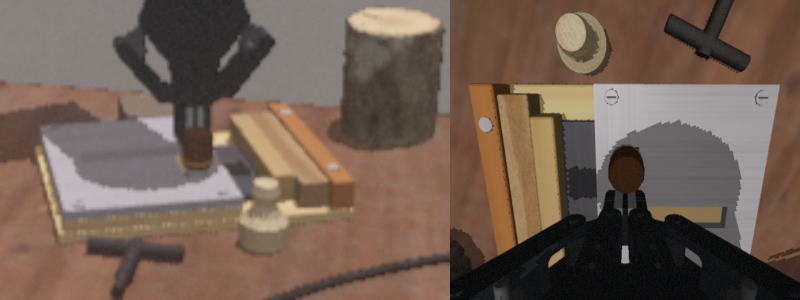

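The knob is at the end of the side leg and force is rising. I'll give one last nudge, then back away and lift clear.

>>> step_arm(
  motion=[
    [[-0.0004,-0.0009,0],0,0],
    [[-0.0004,-0.0009,0],0,0],
    [[-0.0004,-0.0009,0],0,0],
    [[-0.0004,-0.0009,0],0,0],
  ],
)

```text
time_s: 10.07
tcp_pos: [0.5154, -0.1943, 0.0393]
orientation: [-3.14, 0.002, -1.95]
force: [1.3, 7.6, 3.0]
opening: -0.0001
gripper_force: 3.8
```

>>> step_arm(
  motion=[
    [[0.002,0.005,0],0,0],
    [[0.0095,0.025,0],0,0],
    [[0.0095,0.025,0],0,0],
    [[0.0095,0.025,0.04],0,0],
    [[0.0095,0.025,0.08],0,0],
    [[-0.03,0.03,0.11],0,0],
    [[-0.07,0.04,0.13],0,0],
    [[-0.11,0.05,0.15],0,0],
    [[-0.15,0.06,0.15],0,0],
    [[-0.15,0.06,0.15],0,0],
    [[-0.15,0.06,0.15],0,0],
    [[-0.15,0.06,0.15],0,0],
  ],
)

```text
time_s: 11.07
tcp_pos: [0.3638, -0.1355, 0.1893]
orientation: [-3.14, -0.0, -1.949]
force: [0.6, -0.5, 0.6]
opening: -0.0
gripper_force: 0.0
```

```bash
python3 - <<'E'
from h import *
st(); shot('side','s6'); shot('top','t6')
a=cv2.imread('pics/s6.png')[150:270,220:400]; b=cv2.imread('pics/t6.png')[75:220,180:325]
cv2.imwrite('pics/c6.png',np.hstack([cv2.resize(a,(400,400)),cv2.resize(b,(400,400))]))
E
```

```text
t 11.0667 tcp [ 0.3638 -0.1355  0.1893] rpy deg [-179.9   -0.  -111.7] jig [-159.   -26.2] Fjig [ 0.8 -0.2] op -3.7527812452773266e-05
```

View pics/c6.png

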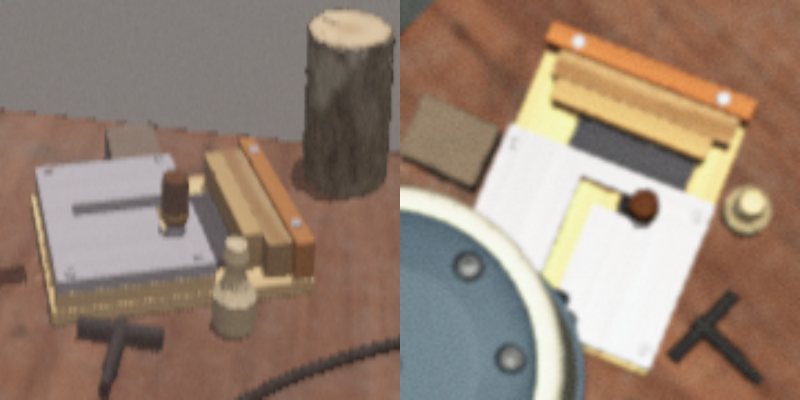

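The knob stands at the end of the side leg, crop (643,207). The blank is flush and parallel at the fence, the bystanders have not moved and the hand is clear. I'll check the knob position and hand in.

```bash
python3 - <<'E'
from h import *
g=np.load('jig.npz'); c=load('t6'); k=145/400
p=px2w(c,180+243*k,75+204*k,.063)[:2]; j=1e3*(g['r'].T@(p-g['t'])); print(j)
if j[1]<-41: print(env.close_job())
E
```

```text
[ -0.26173494 -45.53598554]
the job is handed in; nothing more can be done
None
```

The blank is clamped against the fence and the knob is home at the end of the side leg, measured at jig (-0.3, -45.5) mm; the hand is clear and the job was handed in, with no verdict returned.

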